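# Fasten the last stud of the bread slicer's drive cover

## Task

One of the four quarter-turn studs on the bread slicer's cover is still standing up: take the slotted-stud key from its wooden holder, fit its blade in that stud's slot, press gently and turn clockwise until the stud drops into its catch and its head sits fully down on its boss. Do not force it once it has dropped, leave it down, and put the key back upright in its holder, fully home. Work the stud only with the key and leave the other things where they are.

Things in the scene. Friction and masses are not known exactly. Their poses are not given: they have to be found in the camera images.
- key: Loose steel key, about 180 g, upright in the holder. Origin at the centre of the blade's lower end; z up the shaft; x along the blade's width and the cross bar. Blade 26 (x) x 3 (y) mm, 14 mm tall; above it a round shaft, 10 mm in diameter; a collar 40 mm in diameter, 6 mm thick, its underside 40 mm above the origin. Half a turn changes nothing.
- key_bar (a point): Centre of the key's cross bar, the place to grip: a square-edged steel bar 64 (x) x 14 (y) x 16 (z) mm, 85 mm above the key's origin, at the very top of the key (overall height 93 mm). Axes as the key's.
- holder: Fixed wooden block 70 x 60 mm, 45 mm high; origin at the centre of its underside. In its top a pocket about 33 (x) x 15 (y) mm, 41 mm deep. The key stands in it blade down with its collar resting on the block's top: key origin 5 mm above the block's origin, key and pocket x directions equal (or half a turn apart).
- stud: The slotted steel stud not yet fastened: round head 40 mm in diameter, 8 mm thick. Origin at the centre of its top face; z up; x along the slot, which crosses the whole head, 5 mm wide and 6 mm deep. It slides down 10 mm in all and turns about z, only clockwise (from above) from its start, up to 106 degrees; turning takes 0.06 N m. Over 35 N from the key harms it.
- plunge (a joint): How far the stud is pushed down, in m: 0 at the start; 0.004 when its pin stands on a hard rim, as far as it goes unturned; 0.010 when it is in its catch, head seated on the boss. No spring: a snug grommet holds it where it is left and takes about 6 N to slide either way. A blade lifted out while twisted hard in the slot drags it up again, so ease the twist first.
- slot_floor (a point): Centre of the slot's floor, 6 mm under the stud's top face; axes as the stud's. With the stud kept pressed on the rim (8 to 15 N) and turned, its pin meets a hidden groove 30 to 85 degrees clockwise of the start, new each time: there it goes the last 6 mm down. The groove has 4 degrees of play each way, then blocks turning. Unpressed, the stud passes over it, and can be turned back.
- boss: Fixed round aluminium boss on a corner of the cover, 54 mm in diameter and 16 mm high, in which the stud sits. Origin at the centre of its underside, 70 mm above the bench. The stud's top face is 34 mm above this origin at the start, 24 mm when fastened. The other corners, 140 mm (case x) and 200 mm (case y) away, have like bosses with studs already seated.
- case: Fixed cream drive case of the bread slicer, 210 x 270 mm and 70 mm high with its aluminium cover; origin at the centre of its underside, z up. On its +x side it carries a loaf cradle with blades, 150 mm long and up to 112 mm high.
- loaf: A loose bread loaf, 112 x 200 mm, 105 mm high, on a fixed cutting board 20 mm thick. Origin at the centre of its underside. Leave alone.
- tin: A loose dark open bread tin, 120 x 200 mm, 70 mm high. Origin at the centre of its underside. Leave alone.
- mug: A loose white mug, 84 mm in diameter, 95 mm high. Origin at the centre of its underside. Leave alone.
There are look-alikes about, which are no part of the job. Leave any purple or yellow look-alike of the holder alone.

How it is judged (in metres and radians):
On the way, in this order (a step that is already met when the one before it is completed fails the run):
1. the key's blade stands in the slot of the raised stud (z of key in the frame of stud below -0.003 m and horizontal distance between key and stud below 0.008 m and angle between key's own z axis and vertical below 0.2 rad), for 0.1 s.
2. the stud has been pressed and turned into its catch with the key: 8.5 mm down or more, the key still in its slot (value of joint plunge above 0.0085 m and z of key in the frame of stud below -0.001 m and horizontal distance between key and stud below 0.01 m), for 0.1 s.
At the end, for the whole second after the job is handed in: The stud is in its catch, at least 8.5 of its 10 mm down; the key stands upright (within 7 degrees) and still in the holder's pocket, within 8 mm of its centre, with its collar down on the block (its lower end 2 to 8 mm above the holder's underside) (value of joint plunge above 0.0085 m and z of key in the frame of holder between 0.002 and 0.008 m and horizontal distance between key and holder below 0.008 m and angle between key's own z axis and vertical below 0.12 rad and linear speed of key below 0.02 m/s); the robot touches nothing.
It fails at once if the key presses or twists the stud with more than 35 N (contact force between key and stud above 35 N).
It fails at once if the robot itself touches the stud (more than 1 N) (contact force between any of the fingers, the arm and stud above 1 N).
It fails at once if a bystander is moved by more than 20 mm (distance of any of loaf, tin, mug from where it was at the start of the episode above 0.02 m).
It also fails if it takes over 64 s, if anything falls off the work surface, if the arm or the gripper's body presses on something with over 40 N, if the wrist force passes 120 N, or if a joint passes its speed limit or range.

## Robot

A 7-joint arm with a two-finger parallel gripper is mounted at the origin on the work surface. World frame = base frame: x ahead of the robot, y to its left, z up, the work surface at z = 0. Lengths are in mm, angles in rad, forces in N, time in s.
With the tool pointing down it reaches from about 425 to 925 mm from the base axis. Payload 6.8 kg.
Tool frame: the origin (TCP) lies at the very end of the fingers, on their centre line; the grasp point (between the pads) lies 19 mm behind it; x points along the fingers, z is the direction in which the jaws open and shut, and the axes are right-handed (so a half turn about x gives the same grasp; the last joint's range is limited). The gripper opens to 88 mm and grips with 3 to 60 N. Pads are 20 mm wide; open, the fingers measure 115 mm over their backs; the gripper's body (75 mm by 178 mm) begins 61 mm behind the grasp point.
Start: joints at [-1.444, 0.477, 0.022, 1.555, -0.011, 1.109, -0.083], TCP at [157.033, 656.497, 222.664] pointing down, gripper open.
Joint ranges: [-2.96, 2.96], [-0.34, 2.1], [-1.41, 1.46], [0.24, 2.44], [-1.37, 4.51], [0.17, 1.92], [-2.96, 2.96]. Speed limits (rad/s): [2.39, 2.39, 3.14, 3.14, 3.14, 3.14, 3.14].

## Interface

Orientations are given as a 3x3 rotation matrix whose columns are the frame's x, y, z axes.
In Python, from cell import bot gives the robot as it stands.
- The arm moves only by the shell command python3 -m handwheel 'ROWS' [FORCE]. ROWS is JSON, a list of rows, each a list of 5 numbers: the finger opening in mm, from 0 to 87.8, then the shift along the tool's x, y, z in mm, then the turn about the tool's x in degrees. In form: [[claw, tx, ty, tz, roll], ...]. A call has exactly 8 rows; each row shifts and turns the commanded pose from where the row before left it, along the tool's axes as they then stand; what a row does not reach is not made up. A row lasts 1/10 s, in which the tool goes at most 50 mm and 8.59 degrees, less where a joint would pass 70% of its speed; a pose out of reach is approached as far as the arm can. A call with a gripper value outside its range is refused whole. The fingers move at their own pace and stop on an object; FORCE is the grip in N (left out, the last holds). Time passes only in rows, so rows that do not move let the fingers close, or fill a call up. It gives the time, the measured TCP pose, the force and the opening at its end, in the units of the state.
- bot.state(): the state, without advancing time (a new reading comes with each control period).
- bot.grab_frame(name): name is "scene" or "top"; returns a dict with "img" (400x640x3 uint8, blue, green, red), "range_z" (400x640 float32, mm along the optical axis (not along the pixel's ray), 0 where there is no reading), "fx", "fy", "cx", "cy" (pixels), "extrinsics" (4x4, takes a point from camera to world coordinates). Camera axes: x right, y down, z forward; pixel columns grow to the right and rows downward; lengths in mm; the calibration is good to about 2 mm. A picture is of the moment at which its call begins.
- bot.sign_off(): hands the job in, once; it reports no verdict.
The state is a dict: "time_s": time; "joints": joint angles; "qd": joint speeds; "joint_efforts": joint torques, N m; "tool_pos": TCP position; "eef_rot": TCP orientation; "wrist_force": force on the tool from outside, world axes, zero at the start; "torque": the same for the moment, N m; "grip_width": finger opening in mm.
Only numpy, scipy, OpenCV 4.12 (cv2) and the standard library are available. Lean on these libraries where they do the work, as an engineer would, in place of code of your own. Each camera call takes 0.05 s, during which the arm holds its last target.

## Working session

There is one attempt and no reset: what is moved stays moved. The work goes in short steps, Python scripts to look and compute and a shell command to move; the robot and the scene stay as the last step left them, time stands still between calls to the robot, and variables do not carry over. Pictures are saved under pics/ and viewed, and the job is handed in when it is done.

```bash
ls; mkdir -p pics
python3 - <<'E'
from cell import bot
import cv2,numpy as np
s=bot.state()
print(s)
for n in("scene","top"):
    f=bot.grab_frame(n); cv2.imwrite(f"pics/{n}0.png",f["img"]); np.savez(f"{n}0.npz",**{k:np.array(v) for k,v in f.items()})
    print(n,f["fx"],f["cx"],f["cy"],np.round(f["extrinsics"],3).tolist())
E
```

```text
pics
{'time_s': 0.0, 'joints': array([-1.44408338,  0.47780542,  0.02233945,  1.55642372, -0.01148118,
        1.10928405, -0.08305864]), 'qd': array([-0.00081948,  0.00048609,  0.00052907,  0.00034303,  0.0007032 ,
       -0.00029905, -0.0020744 ]), 'joint_efforts': array([-2.27237365e-04, -5.82856107e+01,  1.53438751e+00, -2.72614914e+01,
       -5.43691556e-02,  1.70011260e-02,  1.62202896e-04]), 'tool_pos': array([156.92862589, 655.8999271 , 221.6898648 ]), 'eef_rot': array([[-2.69910323e-04, -9.72574621e-01,  2.32590913e-01],
       [-1.77184382e-03,  2.32591022e-01,  9.72573019e-01],
       [-9.99998394e-01, -1.49607273e-04, -1.78602905e-03]]), 'wrist_force': array([0.00592563, 0.39758413, 0.537633  ]), 'torque': array([0.04534428, 0.00870894, 0.00308501]), 'grip_width': 87.75659089339636}
scene 440.7380141018039 325.0967662382211 213.02634193408065 [[-0.279, 0.812, -0.513, 1106.099], [0.96, 0.242, -0.14, 94.077], [0.011, -0.531, -0.847, 1149.868], [0.0, 0.0, 0.0, 1.0]]
top 379.8082068516094 323.4441126817263 195.84323352542978 [[0.02, -0.998, 0.065, 432.074], [-1.0, -0.02, 0.007, -98.19], [-0.006, -0.065, -0.998, 1069.687], [0.0, 0.0, 0.0, 1.0]]
```

View pics/scene0.png

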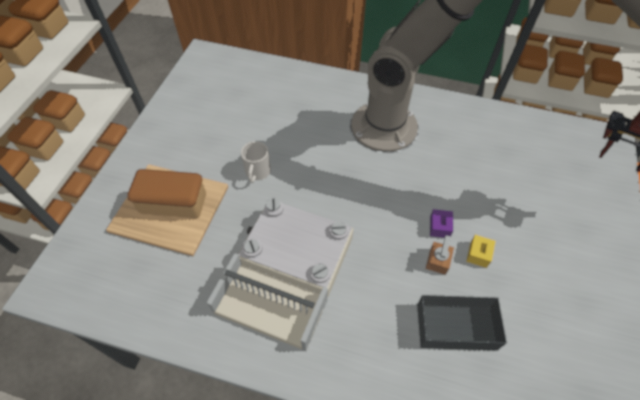

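View pics/top0.png

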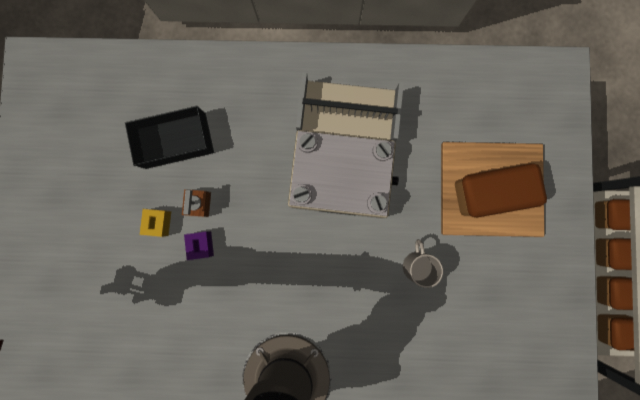

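The top view shows the brown holder with the key at (197,203), the purple look-alike at (198,246) and the yellow one at (155,222). The studs are at (307,141), (382,150), (303,195) and (377,203). Next I'll crop closer and compare heights.

```bash
cat > h.py <<'E'
import numpy as np,cv2
def load(n): 
    d=dict(np.load(n)); return d
def pt(f,u,v,z=None):
    K=np.array([(u-f["cx"])/f["fx"],(v-f["cy"])/f["fy"],1.0]); E=f["extrinsics"]
    o=E[:3,3]; d=E[:3,:3]@K
    return o+d*(z-o[2])/d[2]
def cloud(f):
    v,u=np.mgrid[:400,:640]; Z=f["range_z"]
    P=np.stack([(u-f["cx"])/f["fx"]*Z,(v-f["cy"])/f["fy"]*Z,Z],-1)
    return P@f["extrinsics"][:3,:3].T+f["extrinsics"][:3,3]
def grab(n,tag):
    from cell import bot
    f=bot.grab_frame(n); f={k:np.array(v) for k,v in f.items()}; np.savez(f"{tag}.npz",**f); return f
def crop(f,u0,v0,u1,v1,k,name):
    cv2.imwrite("pics/"+name,cv2.resize(f["img"][v0:v1,u0:u1],None,fx=k,fy=k,interpolation=cv2.INTER_CUBIC))
E
python3 - <<'E'
from h import *
t=load("top0.npz"); s=load("scene0.npz")
E=t["extrinsics"]; t["extrinsics"][:3,3]
print(s["extrinsics"][:3,3])
crop(t,285,120,405,220,6,"tstud.png"); crop(t,135,180,225,265,7,"thold.png")
crop(s,225,190,365,300,5,"sstud.png"); crop(s,410,195,510,285,7,"shold.png")
for f,L in((t,[(307,141),(382,150),(303,195),(377,203),(345,170),(197,203),(250,230)]),(s,[(273,208),(337,231),(252,248),(318,272),(441,255),(400,200)])):
    C=cloud(f)
    for u,v in L:
        w=C[v-6:v+7,u-6:u+7].reshape(-1,3); print(u,v,C[v,u].round(), "z pcts",np.percentile(w[:,2],[5,25,50,75,90,98]).round(1))
E
```

```text
[1106.09884532   94.07686696 1149.86760799]
307 141 [639. -45.  87.] z pcts [86.5 91.4 93.3 94.9 96.  97.2]
382 150 [ 618. -241.   93.] z pcts [85.3 90.4 93.2 94.6 95.8 97.4]
303 195 [497. -39.  95.] z pcts [84.9 88.2 92.9 94.7 95.6 97.4]
377 203 [ 480. -228.  102.] z pcts [ 87.  100.8 103.  104.4 105.3 107.1]
345 170 [ 567. -147.   72.] z pcts [67.2 68.7 69.8 70.8 72.2 73.8]
197 203 [472. 248.  53.] z pcts [43.  46.7 49.8 51.6 54.6 86.5]
250 230 [402. 114.   1.] z pcts [-3.1 -1.4 -0.4  0.9  2.3  4.4]
273 208 [ 494. -227.   95.] z pcts [ 80.2  85.3  97.4 101.1 102.3 104.4]
337 231 [511. -33.  89.] z pcts [81.1 84.3 89.3 92.3 93.8 95.5]
252 248 [ 626. -240.   85.] z pcts [82.8 86.2 90.4 92.4 93.7 95.2]
318 272 [642. -49.  83.] z pcts [82.2 88.1 90.8 93.1 94.4 96.1]
441 255 [504. 255.  91.] z pcts [41.3 47.2 49.9 91.6 97.  98.5]
400 200 [294. 117.  -3.] z pcts [-5.9 -3.6 -2.1 -0.7  0.9  2.7]
```

View pics/tstud.png

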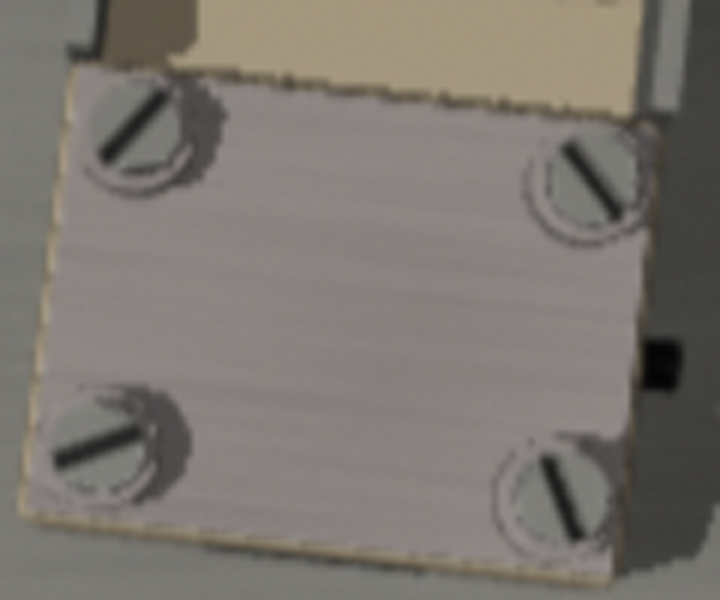

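View pics/thold.png

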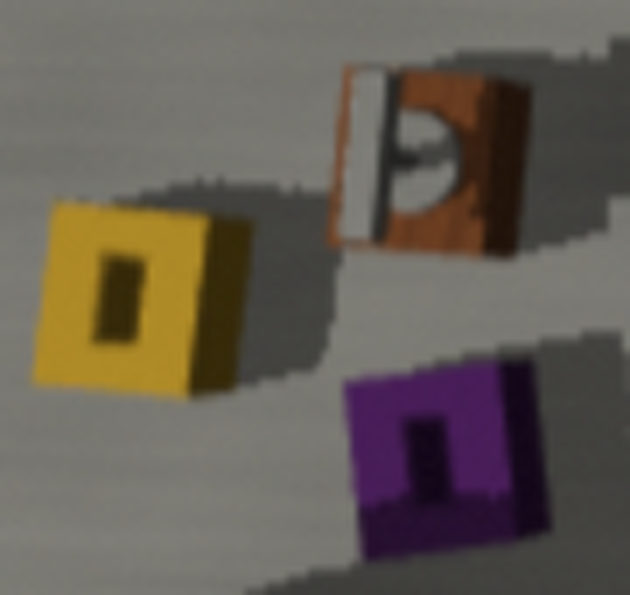

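View pics/sstud.png

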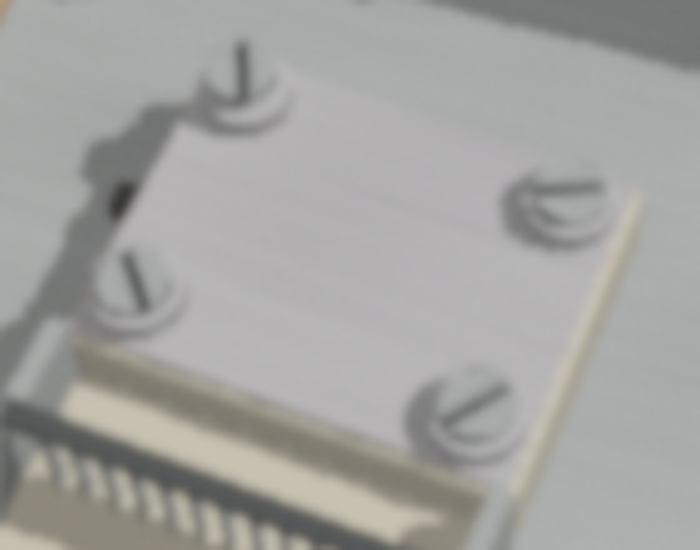

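View pics/shold.png

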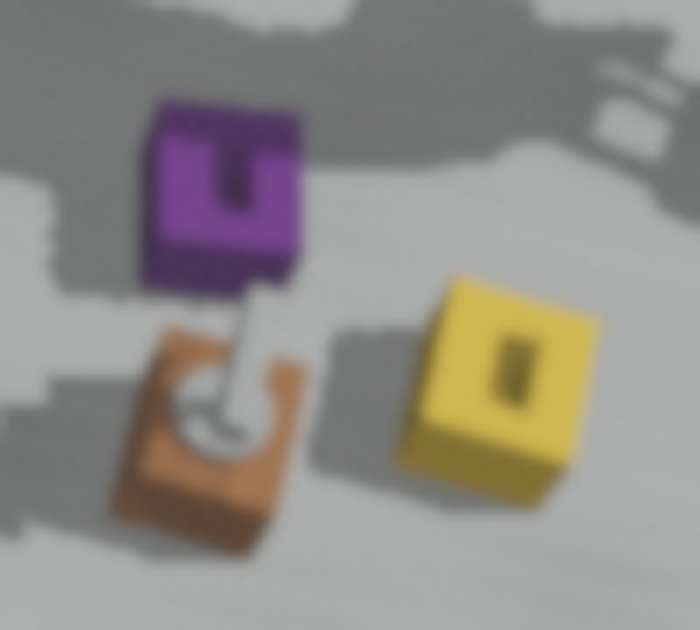

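The raised stud is the one at top (377,203), scene (273,208). Its face is at z≈104 mm against about 94 for the others, and its boss casts the same pattern. The target holder is the brown one carrying the key. Now I'll measure the bar, stud face and slot.

```bash
cat > m.py <<'E'
from h import *
def up(f,u0,v0,u1,v1,k=8):
    im=cv2.resize(f["img"][v0:v1,u0:u1],None,fx=k,fy=k,interpolation=cv2.INTER_CUBIC)
    return im,(lambda p:((np.asarray(p,float)+.5)/k-.5+[u0,v0]))
def comp(mask,seed=None):
    n,l,st,c=cv2.connectedComponentsWithStats(mask.astype(np.uint8))
    i=l[seed[1],seed[0]] if seed is not None else 1+st[1:,4].argmax()
    return (l==i).astype(np.uint8)
E
python3 - <<'E'
from m import *
t=load("top0.npz"); s=load("scene0.npz")
im,_=up(t,135,180,225,265,1); print(t["img"][195:210,180:205].sum(2)//3)
print("stud top"); print(t["img"][192:215,365:392].sum(2)//3)
print("stud scene"); print(s["img"][196:220,262:286].sum(2)//3)
print("bar scene"); print(s["img"][230:264,430:456].sum(2)//3)
E
```

```text
[[117 117 114 102  86 123 121 120 119 105  48  44  70  73  67  62  56  52
   60  64  66  63  60  40  33]
 [118 117 115  96  84 119 121 120 118  99  47  50  99 103  99  96  84  57
   50  62  64  63  61  39  31]
 [117 118 114  89  85 118 121 121 117  93  44  55 109 116 116 115 111  96
   64  51  50  61  60  39  32]
 [117 117 112  86  87 118 121 121 115  82  44  61 111 117 117 117 118 114
   93  57  40  46  47  37  33]
 [118 117 114  84  89 118 121 122 114  72  43  64 110 115 116 116 115 112
   87  59  39  36  36  33  32]
 [119 119 114  83  96 118 121 122 117  69  41  54  96 102 107  89  88  86
   69  60  42  37  35  33  32]
 [121 121 115  83 111 121 122 123 116  62  39  41  61  66  76  69  68  68
   66  63  47  37  36  34  34]
 [120 119 114  84 112 121 122 123 114  57  38  34  38  41  48  63  65  66
   70  68  50  38  34  34  33]
 [118 119 107  82 110 120 121 122 112  53  38  39  40  40  52  69  71  76
   99  95  54  35  34  34  32]
 [119 116 103  86 122 122 123 122 111  51  43  63  70  74  96 103 103 106
  117 111  55  35  34  34  32]
 [118 117 102  85 124 122 123 121 106  49  47  88 
[... 8537 characters left out ...]
45 154 151
  140 128 125 137 150 150 135 122]
 [ 84  96 107 110 106 102 107 123 137 145 146 144 142 139 140 146 148 141
  131 123 127 141 153 149 131 119]
 [ 87  99 109 112 110 106 105 110 118 128 135 139 141 141 141 141 137 130
  123 121 129 146 157 150 131 118]
 [ 92 104 110 113 113 110 109 108 109 113 118 122 126 129 130 129 126 122
  119 121 132 151 161 153 132 119]
 [ 94 105 110 112 112 112 112 113 112 109 109 109 113 118 121 122 121 119
  119 123 136 154 163 156 139 126]
 [ 89  99 104 107 109 110 112 114 113 111 110 109 111 115 119 120 120 119
  119 124 141 158 166 163 153 142]
 [ 81  87  91  96 100 103 107 111 112 111 111 110 114 118 120 121 120 118
  119 127 145 162 169 170 166 159]]
```

Run:
```python
from m import *
t=load("top0.npz"); s=load("scene0.npz")
def slot(f,box,thr,z,seed,k=8,dark=True,tag=""):
    im,back=up(f,*box,k); g=im.mean(2)
    m=comp(g<thr if dark else g>thr,[int((seed[0]-box[0]+.5)*k),int((seed[1]-box[1]+.5)*k)])
    im[m>0]=(0,0,255); cv2.imwrite("pics/"+tag+".png",im)
    ys,xs=np.nonzero(m); W=np.array([pt(f,*back(p),z) for p in zip(xs[::3],ys[::3])])[:,:2]
    (c,wh,a)=cv2.minAreaRect(W.astype(np.float32)); e=np.linalg.eigh(np.cov(W.T))[1][:,1]
    print(tag,"mean",W.mean(0).round(2),"rect",np.round(c,2),np.round(wh,1),"ang",np.degrees(np.arctan2(e[1],e[0])).round(2))
for th in(65,80): slot(t,(362,188,394,216),th,104,(378,203),tag=f"st{th}")
for th in(125,135): slot(s,(258,192,290,214),th,104,(273,203),tag=f"ss{th}")
for th in(100,108): slot(t,(176,184,206,222),th,98,(187,203),dark=False,tag=f"bt{th}")
for th in(140,150): slot(s,(424,228,460,266),th,98,(447,250),dark=False,tag=f"bs{th}")
# holder orange
for n,f,b in(("t",t,(150,170,240,240)),("s",s,(415,225,470,285))):
    im=cv2.cvtColor(f["img"],cv2.COLOR_BGR2HSV); m=((im[...,0]>4)&(im[...,0]<15)&(im[...,1]>90)).astype(np.uint8)
    z=np.zeros_like(m); z[b[1]:b[3],b[0]:b[2]]=m[b[1]:b[3],b[0]:b[2]]
    C=cloud(f)[z>0]; q=C[(C[:,2]>38)&(C[:,2]<50)]; c,wh,a=cv2.minAreaRect(q[:,:2].astype(np.float32)); print("holder",n,len(q),np.round(c,1),np.round(wh,1),a)
ims=[cv2.resize(cv2.imread(f"pics/{x}.png"),(380,280)) for x in("st80","ss135","bt100","bs150")]
cv2.imwrite("pics/masks.png",np.vstack([np.hstack(ims[:2]),np.hstack(ims[2:])]))
```

```text
st65 mean [ 480.19 -231.05] rect [ 480.55 -230.97] [37.1  6.2] ang -158.29
st80 mean [ 480.23 -231.05] rect [ 480.75 -230.91] [38.5  7.6] ang -158.18
ss125 mean [ 498.62 -231.52] rect [ 497.04 -229.54] [22.3 52.6] ang 167.9
ss135 mean [ 504.53 -236.92] rect [ 503.15 -235.99] [32.2 65.4] ang 150.82
bt100 mean [473.88 260.78] rect [473.95 260.92] [12.3 63. ] ang 177.26
bt108 mean [473.66 260.72] rect [473.63 260.86] [11.3 61.1] ang 177.16
bs140 mean [474.32 260.58] rect [474.82 249.72] [121.2  97. ] ang 141.52
bs150 mean [467.89 276.87] rect [471.55 275.  ] [120.9  46. ] ang 177.87
holder t 280 [474.2 259.6] [61.1 69.7] 86.6170654296875
holder s 231 [477.7 260.7] [55.9 69.8] 85.955810546875
```

View pics/masks.png

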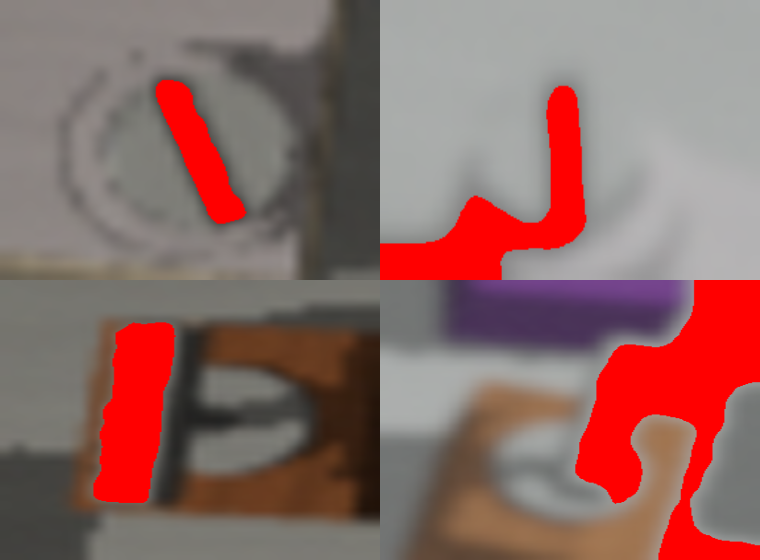

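Measured values:

| Item | Position (mm) | Angle |
|---|---|---|
| Stud centre | (480.5, -231) | slot at 21.8° |
| Key bar centre | (473.8, 260.8) | -2.8° |
| Holder | consistent with the bar | about -3.4° |

I choose the brown holder at top (197,203), which carries the key, over the purple one at (198,246) and the yellow one at (155,222). I choose the stud at (377,203) over the other three. The crops confirm both choices. Now I'll move above the key.

```bash
cat > go.py <<'E'
import sys,numpy as np
from cell import bot
def rel(x,y,z,ang=None):
    s=bot.state(); R=s["eef_rot"]; d=R.T@(np.array([x,y,z])-s["tool_pos"])
    a=np.degrees(np.arctan2(R[1,2],R[0,2]))
    print("t",round(s["time_s"],2),"pos",s["tool_pos"].round(1),"zang",a.round(2),"F",s["wrist_force"].round(1),"T",s["torque"].round(2),"w",round(s["grip_width"],1),"tilt",np.degrees(np.arccos(-R[2,0])).round(2))
    print("shift",d.round(1), "roll", None if ang is None else round(a-ang,2),"j",s["joints"].round(2))
rel(*map(float,sys.argv[1:]))
E
python3 -m handwheel '[[60,0,-34,-26,0],[60,0,-34,-26,0],[60,0,-34,-26,0],[60,0,-34,-26,0],[60,0,-34,-26,0],[60,0,-34,-26,0],[60,0,-34,-26,0],[60,0,-34,-26,0]]' 40
python3 -m handwheel '[[60,10,-32,-26,0],[60,10,-32,-26,0],[60,10,-32,-26,0],[60,10,-32,-24.6,0],[60,10,0,0,-5.3],[60,10,0,0,-5.3],[60,0,0,0,0],[60,0,0,0,0]]'
python3 go.py 473.8 260.8 150 87.2
```

```text
time_s: 0.9
tool_pos: [373.9, 389.2, 222.5]
eef_rot: [[-0.0, -0.973, 0.233], [-0.0, 0.233, 0.973], [-1.0, 0.0, -0.0]]
wrist_force: [0.7, -1.0, 0.3]
grip_width: 60.1
time_s: 1.7
tool_pos: [473.6, 261.3, 162.6]
eef_rot: [[-0.001, -0.999, 0.052], [-0.0, 0.052, 0.999], [-1.0, 0.001, -0.0]]
wrist_force: [-0.1, 0.6, -0.2]
grip_width: 60.0
t 1.7 pos [473.6 261.3 162.6] zang 87.02 F [-0.1  0.6 -0.2] T [ 0.04 -0.01 -0.01] w 60.0 tilt 0.04
shift [12.6 -0.3 -0.5] roll -0.18 j [-0.75  0.33  0.16  1.95 -0.07  0.87  0.96]
```

```bash
python3 -m handwheel '[[50,20,-0.3,-0.5,0],[50,20,0,0,0],[50,20,0,0,0],[50,20,0,0,0],[50,11.6,0,0,0],[50,0,0,0,0],[50,0,0,0,0],[50,0,0,0,0]]'
python3 - <<'E'
from m import *
f=grab("scene","s1"); crop(f,390,180,510,270,6,"s1.png")
f=grab("top","t1"); crop(f,140,160,240,240,6,"t1.png")
E
```

```text
time_s: 2.5
tool_pos: [474.8, 261.3, 72.1]
eef_rot: [[0.001, -0.999, 0.05], [0.001, 0.05, 0.999], [-1.0, -0.001, 0.001]]
wrist_force: [0.2, -0.3, -0.1]
grip_width: 50.0
```

View pics/s1.png

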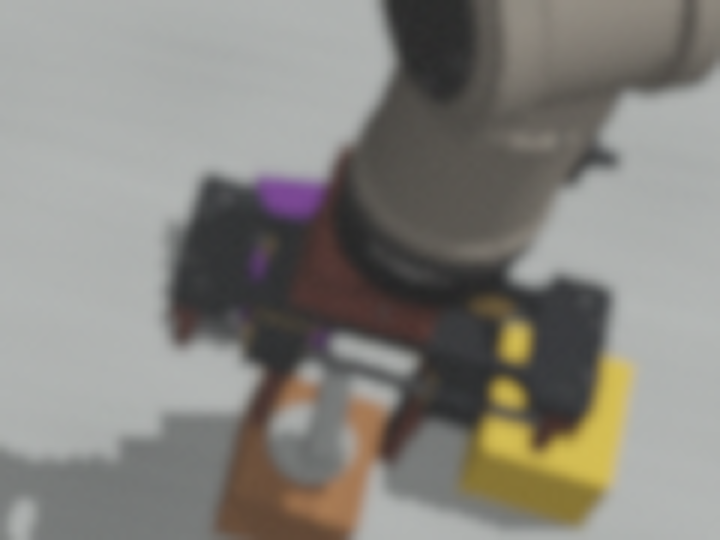

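View pics/t1.png

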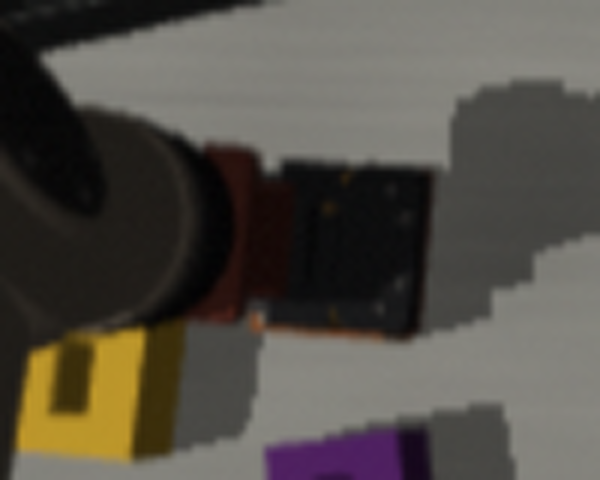

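The fingers straddle the shaft and bar, with the shaft at about (330,410) in the crop. Now I'll close the gripper.

```bash
python3 -m handwheel '[[8,0,0,0,0],[8,0,0,0,0],[8,0,0,0,0],[8,0,0,0,0],[8,0,0,0,0],[8,0,0,0,0],[8,0,0,0,0],[8,0,0,0,0]]' 45
python3 go.py 473.8 260.8 150 87.2
```

```text
time_s: 3.4
tool_pos: [474.0, 260.8, 71.0]
eef_rot: [[-0.0, -0.999, 0.05], [-0.0, 0.05, 0.999], [-1.0, 0.0, -0.0]]
wrist_force: [-0.7, -0.3, -0.6]
grip_width: 13.5
t 3.4 pos [474.  260.8  71. ] zang 87.14 F [-0.7 -0.3 -0.6] T [-0.02 -0.04 -0.02] w 13.5 tilt 0.01
shift [-79.    0.2   0. ] roll -0.06 j [-0.73  0.46  0.14  2.01 -0.1   0.68  0.99]
```

```bash
python3 -m handwheel '[[8,-10,0,0,0],[8,-20,0,0,0],[8,-20,0,0,0],[8,-20,0,0,0],[8,-20,0,0,0],[8,-20,0,0,0],[8,-20,0,0,0],[8,0,0,0,0]]'
python3 go.py 480.5 -231 201 111.8
```

```text
time_s: 4.2
tool_pos: [475.5, 261.7, 204.0]
eef_rot: [[0.004, -0.999, 0.05], [0.003, 0.05, 0.999], [-1.0, -0.004, 0.003]]
wrist_force: [-0.3, 0.0, -2.4]
grip_width: 13.9
t 4.2 pos [475.5 261.7 204. ] zang 87.14 F [-0.3  0.  -2.4] T [ 0.07 -0.07  0.02] w 13.9 tilt 0.3
shift [   1.4  -29.6 -491.8] roll -24.66 j [-0.76  0.28  0.17  1.91 -0.06  0.96  0.96]
```

```bash
python3 -m handwheel '[[8,0,-2,-35,0],[8,0,-2,-40,0],[8,0,-2,-40,0],[8,0,-2,-40,0],[8,0,-3,-40,0],[8,0,-3,-40,0],[8,0,-3,-40,0],[8,0,-3,-40,0]]'
python3 -m handwheel '[[8,0,-3,-40,0],[8,0,-3,-40,0],[8,0,-3,-36,0],[8,0,0,0,-6.2],[8,0,0,0,-6.2],[8,0,0,0,-6.2],[8,0,0,0,-6.1],[8,0,0,0,0]]'
python3 -m handwheel '[[8,0,0,0,0],[8,0,0,0,0],[8,0,0,0,0],[8,0,0,0,0],[8,0,0,0,0],[8,0,0,0,0],[8,0,0,0,0],[8,0,0,0,0]]'
python3 go.py 480.5 -231 201 111.8
python3 - <<'E'
from m import *
f=grab("scene","s2"); crop(f,210,130,340,250,6,"s2.png")
f=grab("top","t2"); crop(f,320,150,440,240,6,"t2.png")
E
```

```text
time_s: 5.0
tool_pos: [477.5, -56.3, 200.3]
eef_rot: [[-0.001, -0.999, 0.05], [0.0, 0.05, 0.999], [-1.0, 0.001, 0.0]]
wrist_force: [0.8, 0.2, -1.6]
grip_width: 13.6
time_s: 5.8
tool_pos: [480.9, -171.0, 200.2]
eef_rot: [[-0.001, -0.928, -0.373], [0.0, -0.373, 0.928], [-1.0, 0.001, 0.001]]
wrist_force: [-1.0, -0.7, -2.3]
grip_width: 13.9
time_s: 6.6
tool_pos: [481.6, -171.1, 201.1]
eef_rot: [[0.0, -0.928, -0.372], [0.0, -0.372, 0.928], [-1.0, -0.0, -0.0]]
wrist_force: [0.3, 0.6, -2.2]
grip_width: 14.2
t 6.6 pos [ 481.6 -171.1  201.1] zang 111.84 F [ 0.3  0.6 -2.2] T [ 0.05  0.01 -0.  ] w 14.2 tilt 0.0
shift [  0.1  23.3 -55.2] roll 0.04 j [-0.09  0.24  0.36  1.99 -0.1   0.94  2.28]
```

View pics/s2.png

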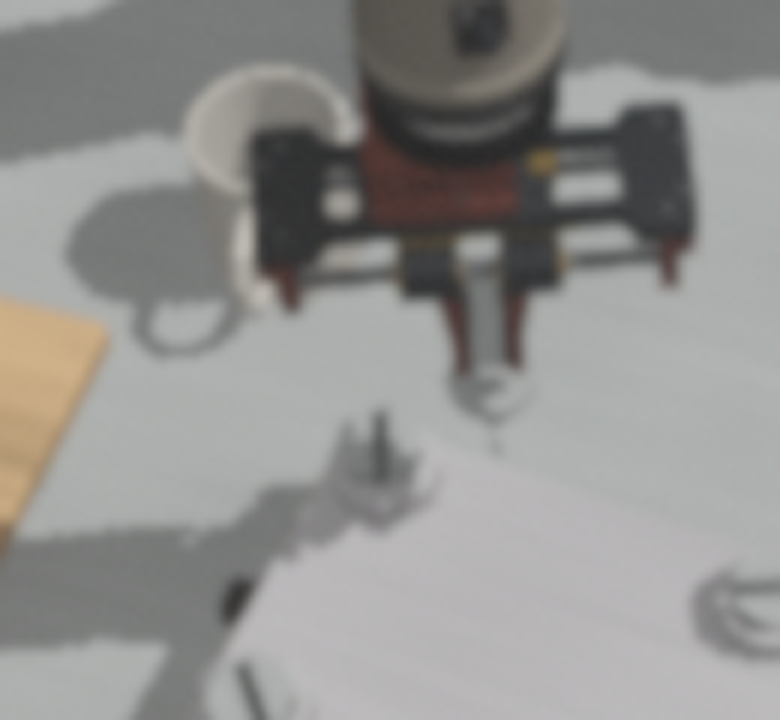

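View pics/t2.png

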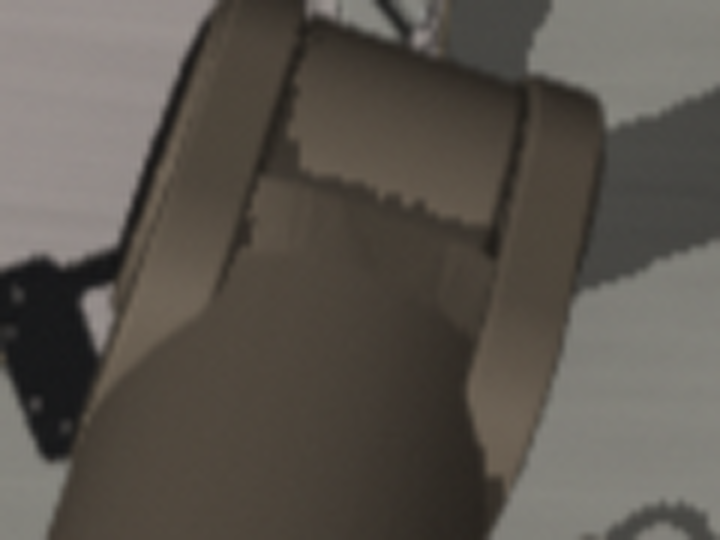

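The key is held upright in the scene view, with its collar at crop (492,390) and the slot at (380,440). I'll move to hover just over the stud.

```bash
python3 -m handwheel '[[8,0,4,-12,0],[8,0,7,-15,0],[8,0,7,-15,0],[8,0,5,-13,0],[8,6,0,0,0],[8,6,0,0,0],[8,6,0,0,0],[8,0,0,0,0]]'
python3 -m handwheel '[[8,0,0,0,0],[8,0,0,0,0],[8,0,0,0,0],[8,0,0,0,0],[8,0,0,0,0],[8,0,0,0,0],[8,0,0,0,0],[8,0,0,0,0]]'
python3 go.py 480.5 -231 183 111.8
python3 - <<'E'
from m import *
f=grab("scene","s3"); crop(f,240,170,310,230,11,"s3.png")
E
```

```text
time_s: 7.5
tool_pos: [480.1, -229.5, 181.8]
eef_rot: [[-0.002, -0.928, -0.373], [0.001, -0.373, 0.928], [-1.0, 0.002, 0.002]]
wrist_force: [-0.5, 0.2, -2.2]
grip_width: 13.9
time_s: 8.3
tool_pos: [480.7, -230.7, 183.1]
eef_rot: [[-0.0, -0.928, -0.372], [0.0, -0.372, 0.928], [-1.0, 0.0, 0.0]]
wrist_force: [0.7, 0.2, -2.0]
grip_width: 13.8
t 8.3 pos [ 480.7 -230.7  183.1] zang 111.85 F [ 0.7  0.2 -2. ] T [ 0.08  0.06 -0.03] w 13.8 tilt 0.0
shift [ 0.1  0.3 -0.2] roll 0.05 j [ 0.01  0.3   0.38  1.96 -0.14  0.91  2.42]
```

View pics/s3.png

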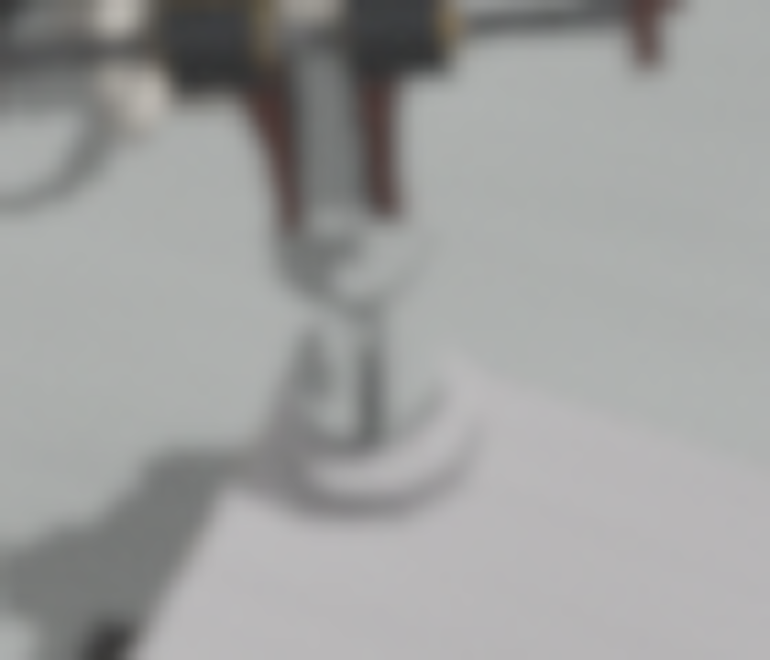

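Run:
```python
from m import *
f=load("s3.npz"); s0=load("scene0.npz")
def proj(P):
    E=f["extrinsics"]; p=E[:3,:3].T@(np.array(P)-E[:3,3]); return np.array([f["fx"]*p[0]/p[2]+f["cx"],f["fy"]*p[1]/p[2]+f["cy"]])
c=np.array([480.7,-230.7])
d=np.array([.928,.372]);n=np.array([-.372,.928])
for z in(104,157,163,183,196): print(z,proj([*c,z]).round(2))
print("mm/px across:", (proj([*(c+n),104])-proj([*c,104])).round(3),"along",(proj([*(c+d),104])-proj([*c,104])).round(3))
for k in(-19,-10,0,10,19): print("slot",k,proj([480.5+d[0]*k,-231+d[1]*k,104]).round(2))
# observed slot centre per row in original scene
g=s0["img"].mean(2)
for r in range(198,209):
    w=np.clip(163-g[r,268:281],0,None); print(r,(w*np.arange(268,281)).sum().__truediv__(w.sum()).round(2),end=' ')
print()
g=f["img"].mean(2)
print("collar rows"); print(g[186:200,260:284].astype(int))
a=np.degrees
# predicted collar silhouette
for z in(157,163):
    q=np.array([proj([c[0]+20*np.cos(t),c[1]+20*np.sin(t),z]) for t in np.linspace(0,6.28,180)]); print(z,q.min(0).round(1),q.max(0).round(1))
print("bar face cols",[proj([*(c-d*0+d*32+n*s),z]).round(1) for z in(194,210) for s in(-7,7)])
print(g[176:188,262:280].astype(int))
```

```text
104 [272.91 202.28]
157 [271.17 191.59]
163 [270.97 190.33]
183 [270.27 186.06]
196 [269.81 183.21]
mm/px across: [ 0.353 -0.027] along [0.013 0.292]
slot -19 [272.6  196.69]
slot -10 [272.71 199.28]
slot 0 [272.83 202.2 ]
slot 10 [272.96 205.13]
slot 19 [273.07 207.79]
198 272.97 199 272.93 200 272.91 201 272.94 202 273.01 203 273.08 204 273.14 205 273.17 206 273.47 207 273.45 208 272.66 
collar rows
[[173 171 168 155 126  89  77  96 114 120 119 115 101  80  70  91 129 159
  170 172 173 172 173 173]
 [172 172 170 160 136  97  79  97 114 121 121 118 104  85  72  88 125 155
  169 172 172 173 173 173]
 [173 173 172 164 142 104  83  98 119 128 129 126 116  97  80  90 124 154
  169 173 173 173 173 173]
 [173 173 172 166 145 109  87 103 128 140 142 138 132 119 105 109 131 156
  168 172 173 173 174 173]
 [173 173 172 165 146 114  96 109 131 143 145 142 141 139 138 140 149 161
  168 171 172 173 173 173]
 [173 172 171 165 147 122 108 113 124 131 133 134 140 150 158 160 163 166
  167 168 171 173 172 173]
 [173 173 172 166 151 129 117 114 117 119 121 126 139 154 164 168 168 168
  166 168 171 1
[... 1091 characters left out ...]
 63  83 118 149 162 167]
 [ 86  66  59  60  71  94 113 119 116 102  83  66  66  90 129 159 171 174]
 [110  77  62  61  70  93 112 119 117 104  84  69  68  94 134 163 173 174]
 [130  93  68  62  71  93 113 119 117 107  88  70  68  94 136 163 173 174]
 [145 113  79  64  71  93 112 119 118 111  94  74  68  95 136 163 173 174]
 [157 130  93  68  72  94 112 120 118 113  98  76  69  94 136 164 172 174]
 [163 143 107  75  73  93 112 119 119 115 100  77  69  94 135 163 172 174]
 [166 149 117  81  75  95 113 120 119 115 101  78  71  93 134 161 171 173]
 [168 155 126  89  77  96 114 120 119 115 101  80  70  91 129 159 170 172]
 [170 160 136  97  79  97 114 121 121 118 104  85  72  88 125 155 169 172]]
```

Scene columns for the slot and key agree with the predictions to about 0.2–0.5 px, or roughly 1 mm. I'll descend gently and watch the force.

```bash
python3 -m handwheel '[[8,3,0.3,-0.1,0],[8,3,0,0,0],[8,3,0,0,0],[8,2,0,0,0],[8,0,0,0,0],[8,0,0,0,0],[8,0,0,0,0],[8,0,0,0,0]]'
python3 -m handwheel '[[8,1,0,0,0],[8,1,0,0,0],[8,0.5,0,0,0],[8,0.5,0,0,0],[8,0,0,0,0],[8,0,0,0,0],[8,0,0,0,0],[8,0,0,0,0]]'
python3 go.py 480.5 -231 164 111.8
```

```text
time_s: 9.15
tool_pos: [480.5, -230.9, 172.1]
eef_rot: [[0.0, -0.928, -0.372], [-0.0, -0.372, 0.928], [-1.0, -0.0, -0.0]]
wrist_force: [-0.3, 0.5, -2.0]
grip_width: 14.0
time_s: 9.95
tool_pos: [480.4, -230.9, 169.1]
eef_rot: [[0.0, -0.928, -0.372], [-0.0, -0.372, 0.928], [-1.0, -0.0, -0.0]]
wrist_force: [-0.0, 0.0, -1.6]
grip_width: 13.4
t 9.95 pos [ 480.4 -230.9  169.1] zang 111.84 F [-0.   0.  -1.6] T [0.06 0.04 0.01] w 13.4 tilt 0.0
shift [ 5.1 -0.  -0.1] roll 0.04 j [ 0.02  0.32  0.38  1.97 -0.15  0.88  2.43]
```

No contact yet at key z≈103, just below the expected top face. I'll keep going.

```bash
python3 -m handwheel '[[8,0.5,0,0,0],[8,0.5,0,0,0],[8,0,0,0,0],[8,0,0,0,0],[8,0,0,0,0],[8,0,0,0,0],[8,0,0,0,0],[8,0,0,0,0]]'
python3 -m handwheel '[[8,0.5,0,0,0],[8,0.5,0,0,0],[8,0,0,0,0],[8,0,0,0,0],[8,0,0,0,0],[8,0,0,0,0],[8,0,0,0,0],[8,0,0,0,0]]'
python3 go.py 480.5 -231 164 111.8
```

```text
time_s: 10.75
tool_pos: [480.5, -230.9, 168.0]
eef_rot: [[0.0, -0.928, -0.372], [0.0, -0.372, 0.928], [-1.0, -0.0, 0.0]]
wrist_force: [1.3, -0.4, -2.0]
grip_width: 13.8
time_s: 11.55
tool_pos: [480.4, -230.9, 167.0]
eef_rot: [[-0.0, -0.928, -0.372], [0.0, -0.372, 0.928], [-1.0, -0.0, 0.0]]
wrist_force: [0.2, -0.2, -1.5]
grip_width: 13.6
t 11.55 pos [ 480.4 -230.9  167. ] zang 111.84 F [ 0.2 -0.2 -1.5] T [ 0.06 -0.02 -0.02] w 13.6 tilt 0.0
shift [ 3.  -0.  -0.1] roll 0.04 j [ 0.02  0.32  0.38  1.97 -0.15  0.88  2.43]
```

```bash
python3 -m handwheel '[[8,0.5,0,0,0],[8,0.5,0,0,0],[8,0.5,0,0,0],[8,0.5,0,0,0],[8,0,0,0,0],[8,0,0,0,0],[8,0,0,0,0],[8,0,0,0,0]]'
python3 -m handwheel '[[8,0.5,0,0,0],[8,0.5,0,0,0],[8,0,0,0,0],[8,0,0,0,0],[8,0,0,0,0],[8,0,0,0,0],[8,0,0,0,0],[8,0,0,0,0]]'
python3 go.py 480.5 -231 164 111.8
```

```text
time_s: 12.35
tool_pos: [480.4, -230.9, 165.0]
eef_rot: [[-0.0, -0.928, -0.372], [0.0, -0.372, 0.928], [-1.0, 0.0, 0.0]]
wrist_force: [-0.2, -0.3, -2.4]
grip_width: 13.8
time_s: 13.15
tool_pos: [480.4, -230.9, 164.1]
eef_rot: [[0.0, -0.928, -0.372], [0.0, -0.372, 0.928], [-1.0, -0.0, -0.0]]
wrist_force: [-0.5, -0.3, -2.0]
grip_width: 13.7
t 13.15 pos [ 480.4 -230.9  164.1] zang 111.84 F [-0.5 -0.3 -2. ] T [ 0.03 -0.01 -0.  ] w 13.7 tilt 0.0
shift [ 0.1 -0.  -0.1] roll 0.04 j [ 0.02  0.32  0.38  1.97 -0.15  0.87  2.43]
```

```bash
python3 -m handwheel '[[8,0.5,0,0,0],[8,0.5,0,0,0],[8,0,0,0,0],[8,0,0,0,0],[8,0,0,0,0],[8,0,0,0,0],[8,0,0,0,0],[8,0,0,0,0]]'
python3 - <<'E'
from m import *
f=grab("scene","s4"); crop(f,240,170,310,230,11,"s4.png")
E
```

```text
time_s: 13.95
tool_pos: [480.6, -230.9, 163.1]
eef_rot: [[0.0, -0.928, -0.372], [-0.0, -0.372, 0.928], [-1.0, -0.0, -0.0]]
wrist_force: [-0.3, -0.4, 3.3]
grip_width: 13.8
```

View pics/s4.png

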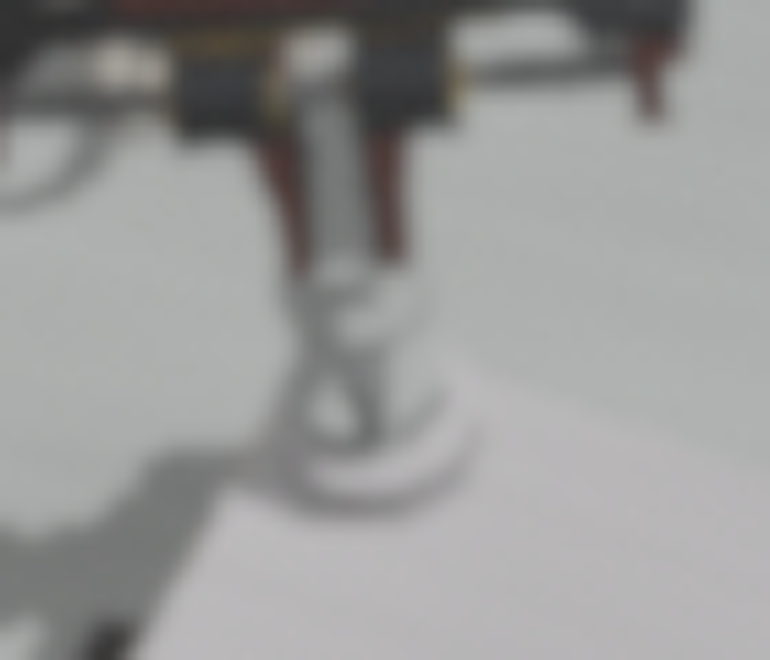

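The blade is in the slot and touching the floor, with about 5 N net at TCP z=163.1. I'll press down to the rim.

```bash
python3 -m handwheel '[[8,0.5,0,0,0],[8,0.5,0,0,0],[8,0.5,0,0,0],[8,0.5,0,0,0],[8,0,0,0,0],[8,0,0,0,0],[8,0,0,0,0],[8,0,0,0,0]]'
python3 -m handwheel '[[8,0.5,0,0,0],[8,0.5,0,0,0],[8,0,0,0,0],[8,0,0,0,0],[8,0,0,0,0],[8,0,0,0,0],[8,0,0,0,0],[8,0,0,0,0]]'
python3 go.py 480.5 -231 159 111.8
```

```text
time_s: 14.8
tool_pos: [480.4, -230.9, 161.0]
eef_rot: [[-0.0, -0.928, -0.372], [-0.0, -0.372, 0.928], [-1.0, 0.0, -0.0]]
wrist_force: [0.7, 0.1, 1.5]
grip_width: 14.0
time_s: 15.6
tool_pos: [480.5, -230.9, 160.1]
eef_rot: [[0.0, -0.928, -0.372], [-0.0, -0.372, 0.928], [-1.0, -0.0, -0.0]]
wrist_force: [-0.2, 0.3, 4.1]
grip_width: 13.8
t 15.6 pos [ 480.5 -230.9  160.1] zang 111.85 F [-0.2  0.3  4.1] T [ 0.   -0.06 -0.03] w 13.8 tilt 0.0
shift [ 1.1  0.  -0.1] roll 0.05 j [ 0.02  0.33  0.38  1.98 -0.16  0.86  2.44]
```

```bash
python3 -m handwheel '[[8,0.3,0,0,0],[8,0.3,0,0,0],[8,0,0,0,0],[8,0,0,0,0],[8,0,0,0,0],[8,0,0,0,0],[8,0,0,0,0],[8,0,0,0,0]]'
python3 -m handwheel '[[8,0.2,0,0,0],[8,0.2,0,0,0],[8,0,0,0,0],[8,0,0,0,0],[8,0,0,0,0],[8,0,0,0,0],[8,0,0,0,0],[8,0,0,0,0]]'
python3 go.py 480.5 -231 159 111.8
```

```text
time_s: 16.4
tool_pos: [480.6, -230.9, 159.7]
eef_rot: [[0.0, -0.928, -0.372], [0.0, -0.372, 0.928], [-1.0, -0.0, -0.0]]
wrist_force: [-0.9, -0.1, 4.1]
grip_width: 13.4
time_s: 17.2
tool_pos: [480.6, -231.0, 159.6]
eef_rot: [[0.001, -0.928, -0.372], [0.0, -0.372, 0.928], [-1.0, -0.001, -0.0]]
wrist_force: [-0.3, 0.1, 8.6]
grip_width: 13.8
t 17.2 pos [ 480.6 -231.   159.6] zang 111.84 F [-0.3  0.1  8.6] T [0.22 0.28 0.04] w 13.8 tilt 0.03
shift [0.6 0.1 0. ] roll 0.04 j [ 0.02  0.33  0.38  1.98 -0.16  0.86  2.44]
```

Net press is about 10.6 N, standing on the rim. I'll turn clockwise, the first 28° faster because the groove starts at 30° or later, then in 5° steps.

```bash
python3 -m handwheel '[[8,0,0,0,3],[8,0,0,0,3],[8,0,0,0,3],[8,0,0,0,3],[8,0,0,0,2],[8,0,0,0,0],[8,0,0,0,0],[8,0,0,0,0]]'
python3 go.py 480.5 -231 159 111.8
```

```text
time_s: 18.0
tool_pos: [480.9, -231.2, 159.6]
eef_rot: [[0.001, -0.991, -0.137], [-0.0, -0.137, 0.991], [-1.0, -0.001, -0.0]]
wrist_force: [-0.1, 0.6, 7.4]
grip_width: 13.8
t 18.0 pos [ 480.9 -231.2  159.6] zang 97.85 F [-0.1  0.6  7.4] T [0.03 0.11 0.06] w 13.8 tilt 0.06
shift [0.6 0.3 0.2] roll -13.95 j [-0.02  0.34  0.43  1.98 -0.18  0.86  2.22]
```

```bash
python3 -m handwheel '[[8,0.1,0,0,3],[8,0,0,0,3],[8,0,0,0,3],[8,0,0,0,3],[8,0,0,0,2],[8,0,0,0,0],[8,0,0,0,0],[8,0,0,0,0]]'
python3 go.py 480.5 -231 159 111.8
python3 -m handwheel '[[8,0,0,0,1],[8,0,0,0,1],[8,0,0,0,1],[8,0,0,0,1],[8,0,0,0,1],[8,0,0,0,0],[8,0,0,0,0],[8,0,0,0,0]]'
python3 go.py 480.5 -231 159 111.8
```

```text
time_s: 18.8
tool_pos: [480.7, -231.1, 159.1]
eef_rot: [[0.001, -0.994, 0.107], [-0.0, 0.107, 0.994], [-1.0, -0.001, -0.0]]
wrist_force: [1.0, -0.4, 3.3]
grip_width: 13.6
t 18.8 pos [ 480.7 -231.1  159.1] zang 83.88 F [ 1.  -0.4  3.3] T [-0.35 -0.26 -0.03] w 13.6 tilt 0.05
shift [0.1 0.2 0.1] roll -27.92 j [-0.06  0.34  0.48  1.98 -0.21  0.86  2.  ]
time_s: 19.6
tool_pos: [480.6, -231.0, 159.0]
eef_rot: [[0.0, -0.981, 0.193], [-0.0, 0.193, 0.981], [-1.0, -0.0, -0.0]]
wrist_force: [2.8, -1.4, 3.3]
grip_width: 13.7
t 19.6 pos [ 480.6 -231.   159. ] zang 78.85 F [ 2.8 -1.4  3.3] T [-0.68 -0.57  0.02] w 13.7 tilt 0.02
shift [0.  0.1 0. ] roll -32.95 j [-0.08  0.35  0.5   1.98 -0.22  0.86  1.92]
```

z fell and the force eased, so it may have entered the groove. I'll press 0.8 mm without turning to test.

```bash
python3 -m handwheel '[[8,0.4,0,0,0],[8,0.4,0,0,0],[8,0,0,0,0],[8,0,0,0,0],[8,0,0,0,0],[8,0,0,0,0],[8,0,0,0,0],[8,0,0,0,0]]'
python3 go.py 480.5 -231 159 111.8
```

```text
time_s: 20.4
tool_pos: [480.5, -230.9, 158.1]
eef_rot: [[0.0, -0.981, 0.193], [-0.0, 0.193, 0.981], [-1.0, -0.0, -0.0]]
wrist_force: [2.0, -2.5, 2.2]
grip_width: 13.4
t 20.4 pos [ 480.5 -230.9  158.1] zang 78.85 F [ 2.  -2.5  2.2] T [-0.85 -0.74  0.02] w 13.4 tilt 0.01
shift [-0.9 -0.  -0.1] roll -32.95 j [-0.08  0.35  0.5   1.99 -0.22  0.86  1.92]
```

It's dropping, now at 158.1 with low force. I'll press on toward the seat in small steps.

```bash
python3 -m handwheel '[[8,0.5,0,0,0],[8,0.5,0,0,0],[8,0.5,0,0,0],[8,0.5,0,0,0],[8,0,0,0,0],[8,0,0,0,0],[8,0,0,0,0],[8,0,0,0,0]]'
python3 go.py 480.5 -231 153 78.8
python3 -m handwheel '[[8,0.5,0,0,0],[8,0.5,0,0,0],[8,0.5,0,0,0],[8,0,0,0,0],[8,0,0,0,0],[8,0,0,0,0],[8,0,0,0,0],[8,0,0,0,0]]'
python3 go.py 480.5 -231 153 78.8
```

```text
time_s: 21.2
tool_pos: [480.4, -230.9, 156.1]
eef_rot: [[-0.0, -0.981, 0.193], [-0.0, 0.193, 0.981], [-1.0, 0.0, -0.0]]
wrist_force: [2.8, -3.3, 3.7]
grip_width: 13.7
t 21.2 pos [ 480.4 -230.9  156.1] zang 78.84 F [ 2.8 -3.3  3.7] T [-0.92 -0.74 -0.  ] w 13.7 tilt 0.0
shift [ 3.1 -0.1 -0.1] roll 0.04 j [-0.07  0.35  0.5   1.99 -0.22  0.86  1.92]
time_s: 22.0
tool_pos: [480.4, -230.9, 154.6]
eef_rot: [[-0.0, -0.981, 0.193], [0.0, 0.193, 0.981], [-1.0, 0.0, 0.0]]
wrist_force: [3.1, -4.2, 2.0]
grip_width: 13.7
t 22.0 pos [ 480.4 -230.9  154.6] zang 78.85 F [ 3.1 -4.2  2. ] T [-0.96 -0.8   0.02] w 13.7 tilt 0.01
shift [ 1.6 -0.1 -0.1] roll 0.05 j [-0.07  0.35  0.5   1.99 -0.22  0.85  1.92]
```

```bash
python3 -m handwheel '[[8,0.3,0,0,0],[8,0.3,0,0,0],[8,0.2,0,0,0],[8,0,0,0,0],[8,0,0,0,0],[8,0,0,0,0],[8,0,0,0,0],[8,0,0,0,0]]'
python3 go.py 480.5 -231 153 78.8
python3 -m handwheel '[[8,0.2,0,0,0],[8,0.2,0,0,0],[8,0,0,0,0],[8,0,0,0,0],[8,0,0,0,0],[8,0,0,0,0],[8,0,0,0,0],[8,0,0,0,0]]'
python3 go.py 480.5 -231 153 78.8
```

```text
time_s: 22.8
tool_pos: [480.5, -230.9, 153.9]
eef_rot: [[0.0, -0.981, 0.193], [-0.0, 0.193, 0.981], [-1.0, -0.0, -0.0]]
wrist_force: [2.3, -4.0, 4.0]
grip_width: 13.7
t 22.8 pos [ 480.5 -230.9  153.9] zang 78.85 F [ 2.3 -4.   4. ] T [-0.91 -0.73 -0.  ] w 13.7 tilt 0.0
shift [ 0.9 -0.1 -0.1] roll 0.05 j [-0.07  0.35  0.5   1.99 -0.22  0.85  1.92]
time_s: 23.6
tool_pos: [480.6, -230.9, 153.8]
eef_rot: [[0.0, -0.981, 0.193], [0.0, 0.193, 0.981], [-1.0, -0.0, 0.0]]
wrist_force: [1.6, -2.9, 7.0]
grip_width: 13.6
t 23.6 pos [ 480.6 -230.9  153.8] zang 78.84 F [ 1.6 -2.9  7. ] T [-0.81 -0.5   0.07] w 13.6 tilt 0.02
shift [ 0.8  0.1 -0.1] roll 0.04 j [-0.07  0.35  0.5   1.99 -0.22  0.85  1.92]
```

It stopped hard at 153.8, 5.9 mm below the rim stop, with about 9 N net, so it's seated. Next I'll ease the press, the twist and the lateral load, then withdraw slowly.

```bash
python3 -m handwheel '[[8,-0.3,-0.2,-0.2,0],[8,-0.1,-0.1,-0.1,-1],[8,0,0,0,-1],[8,0,0,0,-1],[8,0,0,0,0],[8,0,0,0,0],[8,0,0,0,0],[8,0,0,0,0]]'
python3 go.py 480.5 -231 160 78.8
```

```text
time_s: 24.4
tool_pos: [480.3, -230.7, 153.8]
eef_rot: [[-0.001, -0.99, 0.141], [0.001, 0.141, 0.99], [-1.0, 0.001, 0.001]]
wrist_force: [1.2, -0.8, 6.8]
grip_width: 13.6
t 24.4 pos [ 480.3 -230.7  153.8] zang 81.9 F [ 1.2 -0.8  6.8] T [-0.46 -0.34 -0.02] w 13.6 tilt 0.08
shift [-6.2 -0.2 -0.3] roll 3.1 j [-0.06  0.35  0.49  1.99 -0.22  0.85  1.97]
```

```bash
python3 -m handwheel '[[8,-0.4,0,0,0],[8,-0.4,0,0,0],[8,-0.3,0,0,0],[8,0,0,0,0],[8,0,0,0,0],[8,0,0,0,0],[8,0,0,0,0],[8,0,0,0,0]]'
python3 go.py 480.5 -231 160 78.8
python3 -m handwheel '[[8,-0.5,0,0,0],[8,-0.5,0,0,0],[8,-0.5,0,0,0],[8,-0.5,0,0,0],[8,0,0,0,0],[8,0,0,0,0],[8,0,0,0,0],[8,0,0,0,0]]'
python3 go.py 480.5 -231 160 78.8
```

```text
time_s: 25.2
tool_pos: [480.6, -231.0, 154.9]
eef_rot: [[-0.0, -0.99, 0.142], [0.0, 0.142, 0.99], [-1.0, 0.0, 0.0]]
wrist_force: [-0.4, 0.9, -2.0]
grip_width: 13.8
t 25.2 pos [ 480.6 -231.   154.9] zang 81.86 F [-0.4  0.9 -2. ] T [ 0.03 -0.04  0.02] w 13.8 tilt 0.03
shift [-5.1  0.1 -0. ] roll 3.06 j [-0.06  0.35  0.49  1.99 -0.22  0.85  1.97]
time_s: 26.0
tool_pos: [480.6, -231.2, 156.9]
eef_rot: [[-0.0, -0.99, 0.142], [0.0, 0.142, 0.99], [-1.0, 0.0, 0.0]]
wrist_force: [-0.2, -0.5, -1.7]
grip_width: 13.6
t 26.0 pos [ 480.6 -231.2  156.9] zang 81.85 F [-0.2 -0.5 -1.7] T [-0.02 -0.06  0.03] w 13.6 tilt 0.01
shift [-3.1  0.2  0.2] roll 3.05 j [-0.06  0.35  0.49  1.98 -0.21  0.86  1.97]
```

The blade is free and only the key's weight (about -1.8 N) shows on the wrist. I'll lift clear and check the stud.

```bash
python3 -m handwheel '[[8,-2,0,0,0],[8,-3,0,0,0],[8,-5,0,0,0],[8,-8,0,0,0],[8,-8,0,0,0],[8,-9,0,0,0],[8,-9,0,0,0],[8,0,0,0,-5]]'
python3 go.py 474 260.8 201 87.14
```

```text
time_s: 26.8
tool_pos: [481.6, -231.6, 202.8]
eef_rot: [[0.003, -0.999, 0.054], [-0.001, 0.054, 0.999], [-1.0, -0.003, -0.001]]
wrist_force: [0.1, 0.1, -1.2]
grip_width: 13.6
t 26.8 pos [ 481.6 -231.6  202.8] zang 86.91 F [ 0.1  0.1 -1.2] T [ 0.02 -0.   -0.07] w 13.6 tilt 0.15
shift [  1.4  34.1 491.3] roll -0.23 j [-0.08  0.28  0.49  1.94 -0.16  0.95  2.01]
```

```bash
python3 -m handwheel '[[8,0,2,30,-0.2],[8,0,2,42,0],[8,0,3,42,0],[8,0,3,42,0],[8,0,3,42,0],[8,0,3,42,0],[8,0,3,42,0],[8,0,3,42,0]]'
python3 -m handwheel '[[8,0,3,42,0],[8,0,3,42,0],[8,0,3,42,0],[8,0,2,24,0],[8,0,1,16,0],[8,0,0,0,0],[8,0,0,0,0],[8,0,0,0,0]]'
python3 go.py 474 260.8 201 87.14
python3 - <<'E'
from m import *
f=grab("scene","s5"); crop(f,225,190,365,300,5,"s5.png")
C=cloud(f); C0=cloud(load("scene0.npz"))
for n,X in(("before",C0),("now",C)):
    for c in((480.5,-231),(618,-241),(497,-39),(639,-48)):
        m=(np.hypot(X[...,0]-c[0],X[...,1]-c[1])<15)&(X[...,2]>80); print(n,c,m.sum(),np.median(X[m][:,2]).round(1))
g=grab("top","t5"); crop(g,120,160,260,260,5,"t5.png"); C=cloud(g)
m=(np.hypot(C[...,0]-480.5,C[...,1]+231)<15)&(C[...,2]>80); print("top now",np.median(C[m][:,2]))
crop(f,380,150,520,270,5,"s5b.png")
E
```

```text
time_s: 27.6
tool_pos: [475.5, 95.1, 201.8]
eef_rot: [[0.001, -0.999, 0.052], [0.0, 0.052, 0.999], [-1.0, -0.001, 0.0]]
wrist_force: [-0.4, 0.1, -1.8]
grip_width: 13.6
time_s: 28.4
tool_pos: [472.5, 257.7, 201.0]
eef_rot: [[-0.0, -0.999, 0.054], [-0.001, 0.054, 0.999], [-1.0, 0.0, -0.001]]
wrist_force: [-0.4, -0.1, -1.1]
grip_width: 13.7
t 28.4 pos [472.5 257.7 201. ] zang 86.88 F [-0.4 -0.1 -1.1] T [0.02 0.01 0.01] w 13.7 tilt 0.05
shift [ 0.  -1.3  3.2] roll -0.26 j [-0.8   0.28  0.22  1.92 -0.07  0.95  0.97]
before (480.5, -231) 76 100.9
before (618, -241) 85 91.0
before (497, -39) 73 90.9
before (639, -48) 94 91.9
now (480.5, -231) 79 90.7
now (618, -241) 86 91.2
now (497, -39) 74 91.2
now (639, -48) 90 91.6
top now 93.31829280491445
```

View pics/s5.png

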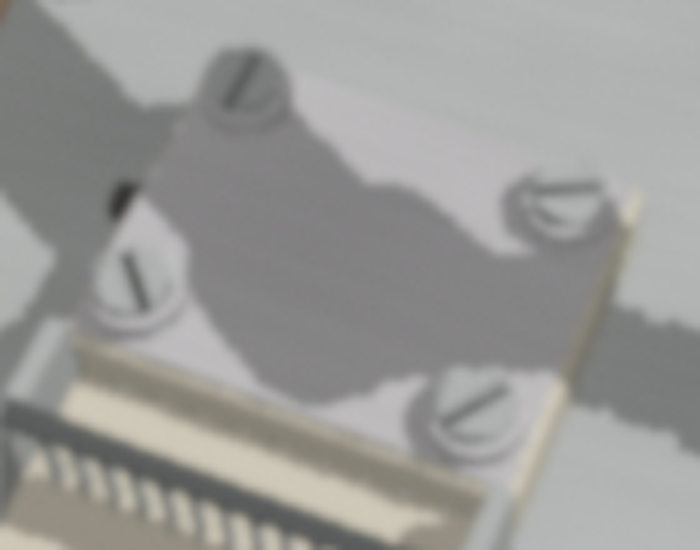

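View pics/s5b.png

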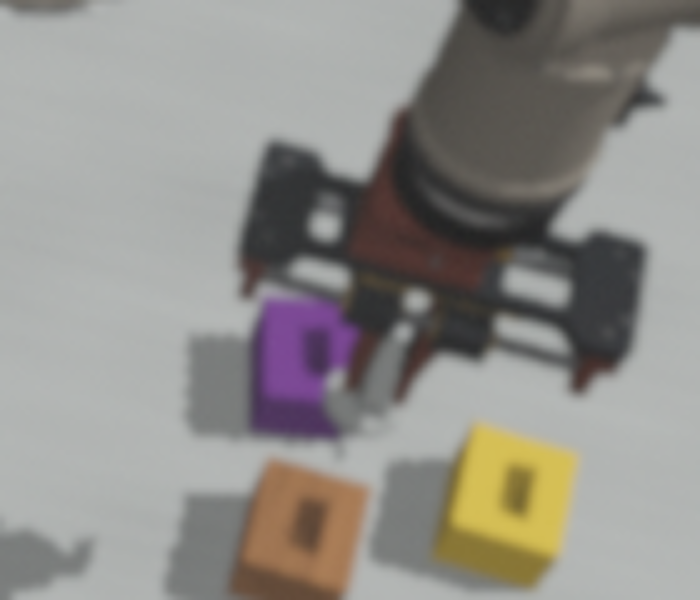

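The stud now sits level with the other three (90.7 against 91.2, 91.2 and 91.6). The brown holder's pocket is visible at crop (310,527). I'll measure the pocket.

```bash
python3 - <<'E'
from m import *
f=load("s5.npz")
box=(425,235,460,275);k=8
im,back=up(f,*box,k); g=im.mean(2)
for th in(75,85,92):
    m=comp(g<th,[int((442-425+.5)*k),int((255.5-235+.5)*k)]); ys,xs=np.nonzero(m)
    W=np.array([pt(f,*back(p),45) for p in zip(xs[::2],ys[::2])])[:,:2]
    c,wh,a=cv2.minAreaRect(W.astype(np.float32)); print(th,W.mean(0).round(1),np.round(c,1),np.round(wh,1),round(a,1))
print(f["img"][244:268,434:450].mean(2).astype(int))
E
python3 go.py 474 260.8 201 87.14
```

```text
75 [477.7 263.7] [478.1 264.2] [14.9  4.7] 12.5
85 [475.5 262.6] [475.9 262.2] [12.  27.6] 87.1
92 [475.8 262.4] [475.9 262.3] [14.3 30.7] 85.0
[[121 118 116 118 122 126 129 134 139 146 154 161 165 170 173 176]
 [119 117 116 117 120 122 121 122 123 127 134 141 147 154 159 164]
 [117 117 116 118 120 121 121 119 119 119 123 126 130 134 141 146]
 [117 115 116 119 120 120 118 118 117 118 121 121 122 124 126 131]
 [116 117 118 120 120 117 115 113 114 115 118 119 121 122 124 125]
 [117 118 120 120 118 113 105 102 103 106 110 114 118 122 124 126]
 [117 118 120 120 116 106  93  88  88  92  97 106 115 122 125 126]
 [119 119 120 119 113 101  85  80  79  80  88 101 115 123 126 126]
 [120 120 121 118 110  96  83  77  76  76  86 102 117 124 126 126]
 [119 120 120 115 107  91  79  75  75  77  87 105 120 125 126 125]
 [119 120 118 114 102  86  77  75  74  78  91 110 121 126 127 125]
 [119 119 116 110  98  85  78  75  73  78  95 113 124 127 126 126]
 [120 119 114 107  97  85  79  75  73  80 100 117 125 127 126 125]
 [120 118 116 107  95  86  81  76  74  86 104 119 126 127 126 126]
 [120 118 116 109  99  91  84  78  77  91 109 121 126 127 126 126]
 [120 118 117 114 108 102  94  87  86  96 113 123 127 126 124 126]
 [119 118 118 118 116 112 107 100  97 107 118 125 127 126 124 127]
 [119 118 119 120 120 119 116 112 110 115 123 127 126 124 125 128]
 [114 117 118 120 121 119 119 117 117 120 125 126 126 125 125 132]
 [105 108 113 117 118 118 118 117 119 123 126 127 125 124 124 134]
 [ 89  94 102 107 110 111 113 115 119 123 126 126 125 124 126 137]
 [ 79  83  87  92  95  99 102 107 113 120 123 124 124 124 127 140]
 [ 77  77  79  80  82  85  87  93 101 109 114 116 118 120 128 145]
 [ 76  77  76  77  78  78  79  81  86  91  99 102 106 112 125 147]]
t 28.5 pos [472.5 258.2 201.1] zang 86.9 F [ 0.2 -1.1 -2.8] T [-0.02 -0.03  0.02] w 13.9 tilt 0.02
shift [ 0.1 -1.4  2.7] roll -0.24 j [-0.8   0.28  0.22  1.92 -0.07  0.95  0.97]
```

View pics/t5.png

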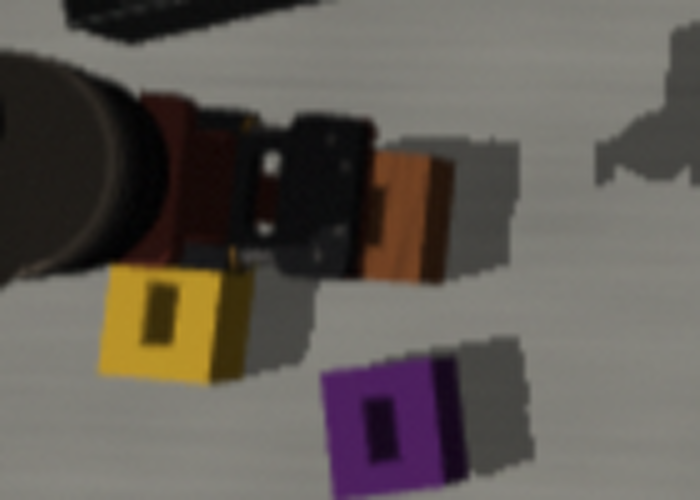

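The scene view gives the pocket at (475.8, 262.3), within the 2 mm calibration of the recorded grasp pose (474.0, 260.8). I'll return to the recorded pose.

```bash
python3 -m handwheel '[[8,0,-1.4,2.7,-0.2],[8,0,0,0,0],[8,10,0,0,0],[8,15,0,0,0],[8,20,0,0,0],[8,15,0,0,0],[8,0,0,0,0],[8,0,0,0,0]]'
python3 -m handwheel '[[8,8,0,0,0],[8,8,0,0,0],[8,5,0,0,0],[8,0,0,0,0],[8,0,0,0,0],[8,0,0,0,0],[8,0,0,0,0],[8,0,0,0,0]]'
python3 go.py 474 260.8 71 87.14
```

```text
time_s: 29.3
tool_pos: [473.5, 262.3, 140.7]
eef_rot: [[-0.001, -0.999, 0.048], [-0.001, 0.048, 0.999], [-1.0, 0.001, -0.001]]
wrist_force: [-0.1, -0.6, -2.2]
grip_width: 13.4
time_s: 30.1
tool_pos: [473.8, 262.6, 120.2]
eef_rot: [[0.0, -0.999, 0.048], [0.0, 0.048, 0.999], [-1.0, -0.0, 0.0]]
wrist_force: [0.4, -0.1, -2.1]
grip_width: 13.7
t 30.1 pos [473.8 262.6 120.2] zang 87.25 F [ 0.4 -0.1 -2.1] T [ 0.03 -0.01  0.03] w 13.7 tilt 0.03
shift [49.2 -0.3 -1.8] roll 0.11 j [-0.78  0.39  0.2   1.98 -0.11  0.78  1.  ]
```

```bash
python3 -m handwheel '[[8,0,-0.3,-1.8,0],[8,0,0,0,0],[8,5,0,0,0],[8,5,0,0,0],[8,0,0,0,0],[8,0,0,0,0],[8,0,0,0,0],[8,0,0,0,0]]'
python3 go.py 474 260.8 71 87.14
python3 -m handwheel '[[8,6,0,0,0],[8,6,0,0,0],[8,0,0,0,0],[8,0,0,0,0],[8,0,0,0,0],[8,0,0,0,0],[8,0,0,0,0],[8,0,0,0,0]]'
python3 go.py 474 260.8 71 87.14
```

```text
time_s: 30.9
tool_pos: [473.9, 260.8, 110.0]
eef_rot: [[0.0, -0.999, 0.048], [0.0, 0.048, 0.999], [-1.0, -0.0, 0.0]]
wrist_force: [0.4, 0.6, -1.6]
grip_width: 13.7
t 30.9 pos [473.9 260.8 110. ] zang 87.24 F [ 0.4  0.6 -1.6] T [ 0.01 -0.01 -0.  ] w 13.7 tilt 0.01
shift [39.  -0.1  0. ] roll 0.1 j [-0.78  0.4   0.2   1.99 -0.11  0.76  1.01]
time_s: 31.7
tool_pos: [473.9, 260.8, 98.1]
eef_rot: [[0.0, -0.999, 0.048], [0.0, 0.048, 0.999], [-1.0, -0.0, 0.0]]
wrist_force: [0.1, -0.5, -1.4]
grip_width: 13.9
t 31.7 pos [473.9 260.8  98.1] zang 87.25 F [ 0.1 -0.5 -1.4] T [0.05 0.02 0.04] w 13.9 tilt 0.01
shift [27.1 -0.1  0.1] roll 0.11 j [-0.77  0.42  0.19  2.   -0.12  0.73  1.01]
```

The blade is in the pocket with no contact. I'll lower it the rest of the way.

```bash
python3 -m handwheel '[[8,6,0,0,0],[8,6,0,0,0],[8,6,0,0,0],[8,4,0,0,0],[8,2,0,0,0],[8,0,0,0,0],[8,0,0,0,0],[8,0,0,0,0]]'
python3 go.py 474 260.8 71 87.14
python3 -m handwheel '[[8,1,0,0,0],[8,0.5,0,0,0],[8,0.5,0,0,0],[8,0.5,0,0,0],[8,0,0,0,0],[8,0,0,0,0],[8,0,0,0,0],[8,0,0,0,0]]'
python3 go.py 474 260.8 71 87.14
```

```text
time_s: 32.5
tool_pos: [474.0, 260.8, 74.2]
eef_rot: [[0.0, -0.999, 0.048], [0.0, 0.048, 0.999], [-1.0, -0.0, 0.0]]
wrist_force: [-0.1, -1.3, -2.3]
grip_width: 13.6
t 32.5 pos [474.  260.8  74.2] zang 87.25 F [-0.1 -1.3 -2.3] T [ 0.01  0.01 -0.02] w 13.6 tilt 0.03
shift [ 3.2  0.  -0. ] roll 0.11 j [-0.76  0.46  0.18  2.01 -0.13  0.68  1.02]
time_s: 33.3
tool_pos: [473.9, 260.7, 71.5]
eef_rot: [[0.0, -0.999, 0.048], [0.0, 0.048, 0.999], [-1.0, -0.0, 0.0]]
wrist_force: [-0.0, -1.1, -0.8]
grip_width: 13.8
t 33.3 pos [473.9 260.7  71.5] zang 87.25 F [-0.  -1.1 -0.8] T [0.07 0.02 0.01] w 13.8 tilt 0.0
shift [ 0.5 -0.1  0.1] roll 0.11 j [-0.76  0.46  0.18  2.01 -0.13  0.68  1.02]
```

```bash
python3 -m handwheel '[[8,0.4,0,0,0],[8,0.3,0,0,0],[8,0,0,0,0],[8,0,0,0,0],[8,0,0,0,0],[8,0,0,0,0],[8,0,0,0,0],[8,0,0,0,0]]'
python3 go.py 474 260.8 71 87.14
```

```text
time_s: 34.1
tool_pos: [473.9, 260.7, 70.9]
eef_rot: [[0.0, -0.999, 0.048], [0.0, 0.048, 0.999], [-1.0, -0.0, 0.0]]
wrist_force: [-1.9, -1.5, 4.7]
grip_width: 13.6
t 34.1 pos [473.9 260.7  70.9] zang 87.24 F [-1.9 -1.5  4.7] T [-0.26  0.36  0.02] w 13.6 tilt 0.01
shift [-0.1 -0.1  0.1] roll 0.1 j [-0.76  0.46  0.18  2.01 -0.13  0.68  1.02]
```

The collar rests on the block with the TCP at 70.9, the same height as at pickup. I'll release.

```bash
python3 -m handwheel '[[20,0,0,0,0],[35,0,0,0,0],[50,0,0,0,0],[50,0,0,0,0],[50,0,0,0,0],[50,0,0,0,0],[50,0,0,0,0],[50,0,0,0,0]]'
python3 -m handwheel '[[50,-10,0,0,0],[50,-20,0,0,0],[50,-25,0,0,0],[50,-30,0,0,0],[50,-30,0,0,0],[50,-30,0,0,0],[50,0,0,0,0],[50,0,0,0,0]]'
python3 -m handwheel '[[50,0,40,20,0],[50,0,40,20,0],[50,0,0,40,0],[50,0,0,40,0],[50,0,0,40,0],[50,0,0,40,0],[50,0,0,0,0],[50,0,0,0,0]]'
python3 go.py 474 260.8 71 87.14
python3 - <<'E'
from m import *
f=grab("scene","s6"); crop(f,390,180,510,290,6,"s6.png")
g=grab("top","t6"); crop(g,120,160,260,260,5,"t6.png")
k=8;box=(176,184,206,222); im,back=up(g,*box,k); m=comp(im.mean(2)>100,[int(11.5*k),int(19.5*k)]); ys,xs=np.nonzero(m)
W=np.array([pt(g,*back(p),98) for p in zip(xs[::3],ys[::3])])[:,:2]; print("bar",W.mean(0).round(1),cv2.minAreaRect(W.astype(np.float32)))
for n,X in(("s",cloud(f)),("t",cloud(g))):
    m=(np.hypot(X[...,0]-480.5,X[...,1]+231)<15)&(X[...,2]>80); print(n,"stud z",np.median(X[m][:,2]).round(1))
cv2.imwrite("pics/s6f.png",f["img"])
E
```

```text
time_s: 34.9
tool_pos: [473.8, 260.7, 70.7]
eef_rot: [[0.0, -0.999, 0.048], [0.0, 0.048, 0.999], [-1.0, -0.0, 0.0]]
wrist_force: [0.2, 0.2, -0.5]
grip_width: 50.3
time_s: 35.7
tool_pos: [474.1, 260.9, 216.8]
eef_rot: [[0.001, -0.999, 0.048], [0.001, 0.048, 0.999], [-1.0, -0.001, 0.001]]
wrist_force: [-0.2, -0.1, -0.3]
grip_width: 49.9
time_s: 36.5
tool_pos: [402.7, 464.0, 214.0]
eef_rot: [[-0.002, -0.999, 0.047], [-0.003, 0.047, 0.999], [-1.0, 0.002, -0.003]]
wrist_force: [0.8, 0.7, 0.9]
grip_width: 50.2
t 36.5 pos [402.7 464.  214. ] zang 87.32 F [0.8 0.7 0.9] T [-0.05  0.02 -0.02] w 50.2 tilt 0.19
shift [ 143.4  -80.9 -199.2] roll 0.18 j [-1.06  0.39  0.13  1.72 -0.06  1.04  0.62]
bar [471.6 245.7] ((471.733154296875, 249.3604736328125), (96.78329467773438, 76.62950134277344), 2.331503391265869)
s stud z 91.6
t stud z 93.0
```

View pics/s6.png

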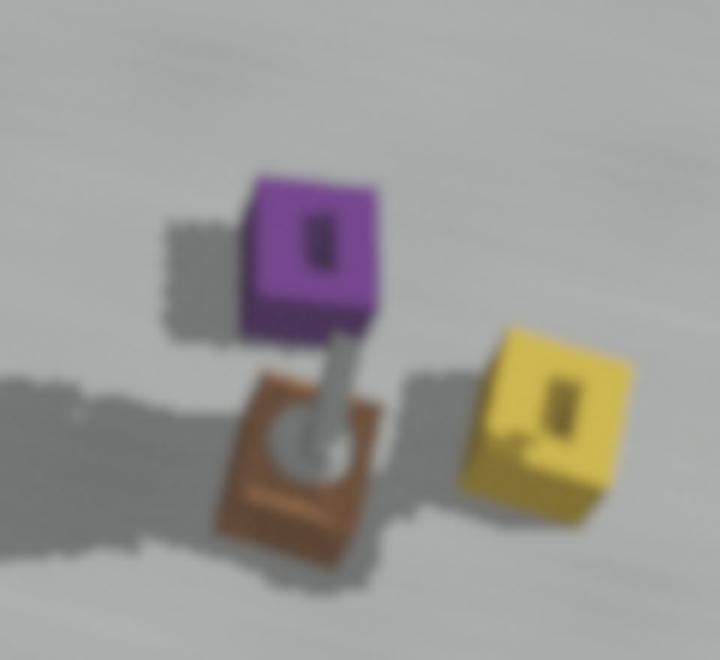

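View pics/t6.png

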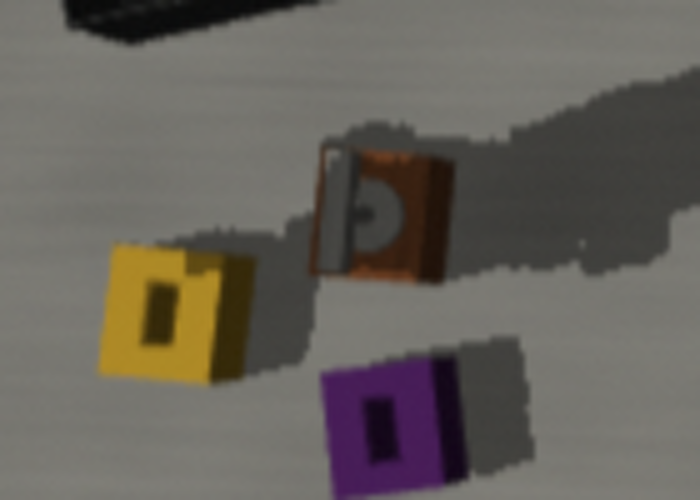

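View pics/s6f.png

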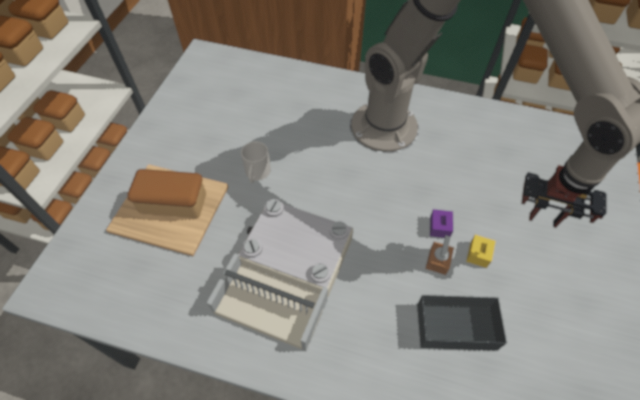

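The key stands upright in the brown holder in both views, with the bar at about (187,202) in the top image as at the start and the collar flat on the block. The stud is level with the others, and the bystanders and look-alikes are in place. The bar mask failed because the key is in the arm's shadow. I'll settle and hand in.

```bash
python3 -m handwheel '[[50,0,0,0,0],[50,0,0,0,0],[50,0,0,0,0],[50,0,0,0,0],[50,0,0,0,0],[50,0,0,0,0],[50,0,0,0,0],[50,0,0,0,0]]'
python3 - <<'E'
from m import *
g=load("t6.npz"); C=cloud(g)
m=(C[...,2]>88)&(np.abs(C[...,0]-474)<45)&(np.abs(C[...,1]-261)<25); q=C[m]; print(len(q),q.mean(0).round(1),cv2.minAreaRect(q[:,:2].astype(np.float32)))
C=cloud(load("top0.npz"))
m=(C[...,2]>88)&(np.abs(C[...,0]-474)<45)&(np.abs(C[...,1]-261)<25); q=C[m]; print(len(q),q.mean(0).round(1),cv2.minAreaRect(q[:,:2].astype(np.float32)))
from cell import bot
print(bot.sign_off())
E
```

```text
time_s: 37.4
tool_pos: [403.5, 464.3, 215.7]
eef_rot: [[-0.0, -0.999, 0.048], [0.0, 0.048, 0.999], [-1.0, 0.0, 0.0]]
wrist_force: [-0.2, -0.6, 0.0]
grip_width: 49.9
160 [474.6 258.8  96.7] ((474.963134765625, 259.7699279785156), (14.57369327545166, 62.37894058227539), 86.99735260009766)
160 [474.1 258.8  96.9] ((475.0048828125, 259.7095947265625), (15.472548484802246, 62.41580581665039), 87.42166900634766)
the job is handed in; nothing more can be done
None
```

I took the key from the brown holder and fitted it in the raised stud's slot. I pressed it with about 10 N, turned it clockwise, and it entered the groove by about 28–33° of turn. It dropped the last 6 mm to a hard stop. I then eased the press and twist, withdrew the key without drag and put it back in its holder. The job was handed in at about 37 s of the 64 s allowed.

**Last checks:**
- **Stud:** its face is level with the three fastened ones. Scene depth reads 90.7–91.6 mm, down from 100.9 mm before.
- **Key:** it stands upright, with the bar within 1 mm of its starting place and height. The collar took up the load at the same tool height as at pickup.
- **Other things:** the loaf, tin, mug and look-alikes look unmoved. I checked these by eye only.
- **Checks that failed or disagreed:** a final colour mask of the bar failed because of the arm's shadow, so I used depth instead. The scene camera put the pocket 1–2 mm from the recorded grasp pose, within the stated calibration. I went back to the recorded pose.

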